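# Clip the green colour plate for a check, then free it

## Robot

A 6-joint arm with a two-finger parallel gripper is mounted at the origin on the work surface. World frame = base frame: x ahead of the robot, y to its left, z up, the work surface at z = 0. Lengths are in m, angles in rad, forces in N, time in s.
With the tool pointing down it reaches from about 0.35 to 0.775 m from the base axis. Payload 5.5 kg.
Tool frame: the origin (TCP) lies midway between the tips of the shut fingers; the grasp point (between the pads) lies 19 mm behind it; z points along the fingers, y is the line along which they close (so a half turn about z gives the same grasp; the last joint's range is limited). The gripper opens to 85 mm and grips with 20 to 120 N. Pads are 22 mm wide; open, the fingers measure 114 mm over their backs; the gripper's body (76 mm by 85 mm) begins 54 mm behind the grasp point. The pads swing forward as they close: fully open they stand 13 mm farther back than shut.
Start: joints at [-1.268, 0.313, 0.046, 1.304, 0, 1.431], TCP at [0.246, -0.52, 0.209] pointing down, gripper open.
Joint ranges: [-2.76, 2.76], [-0.86, 1.69], [-1.03, 1.26], [-2.2, 2.34], [-1.47, 1.5], [-3.14, 3.14]. Speed limits (rad/s): [2.57, 2.57, 3.14, 3.14, 3.14, 3.14].

## Interface

Orientations are given as a 3x3 rotation matrix whose columns are the frame's x, y, z axes.
In Python, from station import bot, eyes gives the robot as it stands.
- The arm moves only by the tool servo_tool, never from a script. Its argument "series" is a list of rows, each an object with "xyz": the shift along the world's x, y, z in cm, a list of three; "rot": the turn, a rotation vector about the world's x, y, z in degrees, a list of three; "claw": the finger opening in cm, from 0 to 8.54. In form: [{"xyz": [x, y, z], "rot": [ax, ay, az], "claw": claw}, ...]. A call has 1 to 20 rows; each row shifts and turns the commanded pose from where the row before left it; what a row does not reach is not made up. A row lasts 1/10 s, in which the tool goes at most 50 mm and 8.59 degrees, less where a joint would pass 70% of its speed; a pose out of reach is approached as far as the arm can. A call with a gripper value outside its range is refused whole. The fingers move at their own pace and stop on an object; "squeeze" is the grip in N (left out, the last holds). Time passes only in rows, so rows that do not move let the fingers close. It gives the time, the measured TCP pose, the force, the opening and the grip force at its end, in the units of the state.
- bot.sense(): the state, without advancing time (a new reading comes with each control period).
- eyes.camera(name): name is "scene" or "top"; returns the picture (384x512x3 uint8, blue, green, red); there is no depth.
- eyes.camera_params(name): a dict with "fov_y" (degrees; the focal length in pixels is half the picture's height over the tangent of half this angle, whatever the lens; pixels are square), "cx", "cy" (the principal point, pixels), "D" ([k1, k2, p1, p2, k3] as OpenCV has them; the pictures are not rectified), "pose" (4x4, takes a point from camera to world coordinates). Camera axes: x right, y down, z forward; pixel columns grow to the right and rows downward; lengths in m; the calibration is good to about 2 mm. A picture is of the moment at which its call begins. camera_params takes no time and is no camera call.
- bot.finish_job(): hands the job in; it is judged then, once.
Trained networks look in the newest picture that a camera, given by its name, has taken for a name from the list of things; names that differ only in an ending like _2 or _b are one class to them, and where a whole thing is asked for, a point or a joint stands for the part that bears it (a point fixed in the world has none). Each returns a list of dicts, best first, with "score" (0 to 1); they miss things now and then, are a little off and sometimes report something else, mostly with a low value. They report only what shows in the picture. A call takes as long as a camera call. They do not tell look-alikes from the thing itself.
- eyes.boxes_of(camera, query): "location" ([x, y, z] in m, in world coordinates, good to about 4 mm: the middle of the surface that is visible of it).
The state is a dict: "time_s": time; "joints": joint angles; "joint_velocities": joint speeds; "tau": joint torques, N m; "eef_pos": TCP position; "tool_rot": TCP orientation; "wrist_force": force on the tool from outside, world axes, zero at the start; "ft_torque": the same for the moment, N m; "opening": finger opening in m; "grip_force": force on a finger pad.
Only numpy, scipy, OpenCV 4.12 (cv2) and the standard library are available. Lean on these libraries where they do the work, as an engineer would, in place of code of your own. Each camera call takes 0.05 s, during which the arm holds its last target. There are 200 camera calls.

## Task

The green colour plate needs a quick colour check on the van's bench: swing its spring clip round the pivot screw until the clip lies straight across the plate's near edge, leave it like that for at least 2 seconds, then swing it back until it is fully clear of the plate again, so that the plate can be lifted straight out, and let go of it. Keep the green plate in its place, and leave the blue plate's clip as it is.

Things in the scene. Friction and masses are not known exactly. Their poses are not given: they have to be found in the camera images.
- green_knob (a point): Black upright finger knob (16 mm dia, 34 mm tall, red dot on top) on the green plate's clip: a level steel arm, 13 mm wide, top 21 mm above the table, turning about a brass screw (head top at 25 mm). Point: on the knob's axis, 45 mm above the table, 10 mm below its top. x axis: along the arm from screw to tip, z up. The screw is 50 mm from the knob along -x; the arm's tip 40 mm along +x.
- green_clip (a joint): Green clip's angle about its screw, rad: 0 = straight across the plate's near edge, last 35 mm over the plate; grows counter-clockwise from above as it swings off; 1.57 = beside the plate, parallel to that edge. Off the plate above about 1.0. Starts clear, at 1.15 to 1.65; stops at -0.35 and 1.8. Light friction (about 1 N at the knob); stays where it is left.
- green_panel: Green painted metal plate, 70 x 100 x 4 mm, 80 g, loose between 3 mm rails on three sides of a fixed dark steel jig (160 x 160 x 12 mm); top 16 mm above the table. Origin: centre of its underside. x: across it (70 mm), away from the clip's screw; y: along it (100 mm). The screw is 55 mm outside its near (-x) edge, 15 mm to -y of its middle. Left or right of the blue one.
- blue_knob (a point): Knob of the blue plate's clip, to be left alone: the same knob, arm and jig beside a blue plate of the same size. Point on that knob's axis, 45 mm above the table; axes as for green_knob.
Not all that is in view belongs to the job. Leave any brown or orange look-alike of the part that bears green_knob alone. Of the things shaped like the green_panel, the green one is meant.

How it is judged:
By the outcome, as a careful person would: the job done as asked, in the order asked, and still so for the second after the job is handed in, with the robot touching nothing.
It also fails if it takes over 43 s, if anything falls off the work surface, if the arm or the gripper's body presses on something with over 40 N, if the wrist force passes 120 N, or if a joint passes its speed limit or range.

## Working session

There is one attempt and no reset: what is moved stays moved. The work goes in short steps, Python scripts to look and compute and a tool call to move; the robot and the scene stay as the last step left them, time stands still between calls to the robot, and variables do not carry over. Pictures are saved under pics/ and viewed, at most 10 in all, crops included, and the job is handed in when it is done.

Besides the shell and the picture viewer there is one more tool, called after "Request:" as name([rows], argument=value, ...), one row to a line, values as JSON. servo_tool: Moves the arm, as the interface text tells. Its arguments: {"type":"object","properties":{"series":{"type":"array","items":{"type":"object","properties":{"xyz":{"type":"array","items":{"type":"number"}},"rot":{"type":"array","items":{"type":"number"}},"claw":{"type":"number"}}}},"squeeze":{"type":"number"}},"required":["series"]}

```bash
mkdir -p pics; python3 - <<'E'
from station import bot, eyes
import cv2,numpy as np
for n in("scene","top"):
    im=eyes.camera(n); cv2.imwrite(f"pics/{n}0.png",im)
    p=eyes.camera_params(n); print(n,p["fov_y"],p["cx"],p["cy"],np.round(p["D"],3),np.round(p["pose"],3).tolist())
    for q in("green_knob","green_panel","blue_knob","green_clip"):
        print(q,[(round(d["score"],2),np.round(d["location"],3).tolist()) for d in eyes.boxes_of(n,q)])
print(bot.sense()["time_s"],np.round(bot.sense()["tool_rot"],3).tolist())
E
```

```text
scene 56.843676376455555 254.11644259025962 188.72424292079165 [-0.101  0.     0.     0.     0.   ] [[0.849, 0.451, -0.276, 0.784], [0.529, -0.73, 0.432, -0.4], [-0.007, -0.513, -0.858, 0.995], [0.0, 0.0, 0.0, 1.0]]
green_knob [(0.72, [0.361, 0.217, 0.022]), (0.63, [0.558, 0.202, 0.022]), (0.62, [0.25, -0.254, 0.019])]
green_panel [(0.86, [0.649, 0.193, 0.02]), (0.83, [0.677, 0.38, 0.004]), (0.21, [0.561, 0.203, 0.023])]
blue_knob [(0.47, [0.516, -0.127, 0.019])]
green_clip [(0.68, [0.358, 0.222, 0.02]), (0.49, [0.561, 0.202, 0.025])]
top 45.4181005929925 253.11107048877705 194.13075044304986 [-0.179  0.     0.     0.     0.   ] [[-0.003, -0.996, 0.088, 0.388], [-0.999, -0.0, -0.038, 0.075], [0.038, -0.088, -0.995, 1.116], [0.0, 0.0, 0.0, 1.0]]
green_knob [(0.77, [0.241, -0.255, 0.021]), (0.56, [0.554, 0.198, 0.022])]
green_panel [(0.91, [0.648, 0.196, 0.013]), (0.73, [0.674, 0.377, 0.004])]
blue_knob [(0.54, [0.5, -0.124, 0.021])]
green_clip [(0.7, [0.244, -0.256, 0.018]), (0.59, [0.356, 0.22, 0.02]), (0.58, [0.562, 0.201, 0.02]), (0.28, [0.502, -0.123, 0.022])]
0.5 [[0.904, 0.428, 0.0], [0.428, -0.904, -0.0], [0.0, 0.0, -1.0]]
```

View pics/scene0.png

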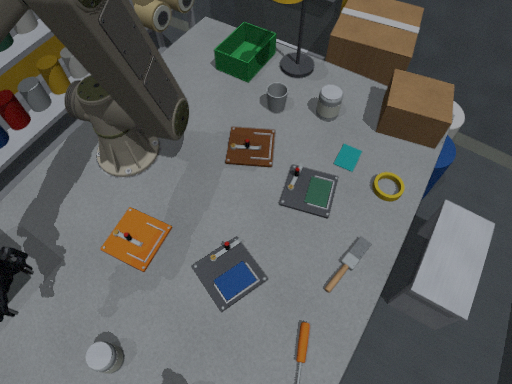

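View pics/top0.png

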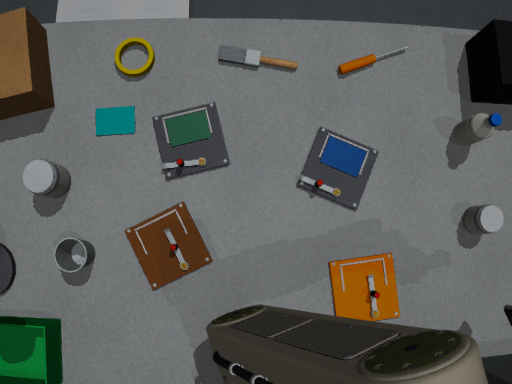

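The green plate is at top (188,127) and scene (320,192). Its clip has the red-dotted knob at top (180,162) and scene (296,170), and the brass screw at top (202,162). The other candidates are the brown jig (172,247), the orange jig (373,293), the teal card (115,121) and the blue jig (320,184), all in the top view. Only the dark jig with the green plate fits the description. I'll confirm that in a crop and measure.

```bash
cat > h.py <<'E'
import cv2,numpy as np
from station import bot,eyes
def cam(n):
    p=eyes.camera_params(n); f=192/np.tan(np.radians(p["fov_y"]/2))
    return np.array([[f,0,p["cx"]],[0,f,p["cy"]],[0,0,1]]),np.array(p["D"]),np.array(p["pose"])
def ray(n,uv):
    K,D,T=cam(n); x=cv2.undistortPoints(np.array([[uv]],float),K,D)[0,0]
    return T[:3,3],T[:3,:3]@np.r_[x,1]
def onz(n,uv,z):
    o,d=ray(n,uv); return o+d*(z-o[2])/d[2]
def tri(a,b):
    (o,d),(p,e)=ray("scene",a),ray("top",b)
    s=np.linalg.lstsq(np.c_[d,-e],p-o,rcond=None)[0]
    A,B=o+s[0]*d,p+s[1]*e; return (A+B)/2,np.linalg.norm(A-B)
def blob(im,lo,hi,roi):
    x0,y0,x1,y1=roi; h=cv2.cvtColor(im[y0:y1,x0:x1],cv2.COLOR_BGR2HSV)
    m=cv2.inRange(h,lo,hi)
    if lo[0]==0: m|=cv2.inRange(h,(172,lo[1],lo[2]),(180,255,255))
    v,u=np.nonzero(m); r=cv2.minAreaRect(np.c_[u,v].astype(np.float32)) if len(u) else None
    return (u.mean()+x0,v.mean()+y0,len(u)),(cv2.boxPoints(r)+[x0,y0] if r else None)
E
python3 - <<'E'
from h import *
S=cv2.imread("pics/scene0.png");T=cv2.imread("pics/top0.png")
a=cv2.resize(S[155:225,270:350],None,fx=5,fy=5,interpolation=2);b=cv2.resize(T[95:185,145:235],None,fx=5,fy=5,interpolation=2)
c=np.zeros((450,800,3),np.uint8); c[:350,:400]=a[:350,:400]; c[:450,400:]=b[:450,:400]
cv2.imwrite("pics/c.png",c)
red=((0,150,80),(8,255,255)); gr=((60,80,40),(90,255,255)); br=((15,80,90),(35,255,255))
R={}
for nm,k in(("red",red),("green",gr),("brass",br)):
    for n,im,roi in(("scene",S,(275,158,345,220)),("top",T,(150,100,232,182))):
        R[nm,n]=blob(im,*k,roi); print(nm,n,np.round(R[nm,n][0],1))
    print(tri(R[nm,"scene"][0][:2],R[nm,"top"][0][:2]))
for n in("scene","top"):
    print(n,[np.round(onz(n,q,.016)[:2],4).tolist() for q in R["green",n][1]], onz(n,R["red",n][0][:2],.055).round(4),onz(n,R["brass",n][0][:2],.025).round(4))
print(bot.sense()["joints"])
E
```

```text
red scene [297. 169.   9.]
red top [179.2 161.1  24. ]
(array([0.55928141, 0.20756195, 0.05462145]), np.float64(0.0005822822039580225))
green scene [320.  188.7 625. ]
green top [ 187.7  128.  1140. ]
(array([0.64811191, 0.19411325, 0.02757925]), np.float64(0.008557339497082381))
brass scene [290.4 186.   16. ]
brass top [201.4 161.   34. ]
(array([0.56476746, 0.15808658, 0.02385968]), np.float64(0.0013606090711797128))
scene [[0.6136, 0.1368], [0.5924, 0.3548], [0.6791, 0.3535], [0.6926, 0.1392]] [0.5596 0.2075 0.055 ] [0.5655 0.1579 0.025 ]
top [[0.6691, 0.2506], [0.694, 0.1531], [0.626, 0.1357], [0.6014, 0.2325]] [0.559  0.2073 0.055 ] [0.564  0.1576 0.025 ]
[-1.26763054e+00  3.13215507e-01  4.60676567e-02  1.30359216e+00
  1.93262889e-05  1.43119142e+00]
```

View pics/c.png

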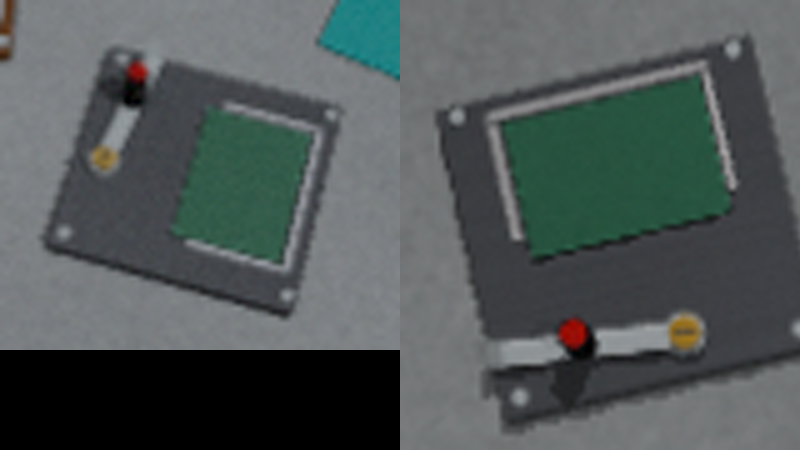

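The crop confirms it: a dark jig with a green plate, red-dot knob and brass screw. Measured values:
- **Knob top:** (0.559, 0.207, 0.055).
- **Screw:** (0.5645, 0.1577).
- **Plate x axis:** about 14.3° from world x.
- **Clip angle:** about 1.43 rad.

I'll grip with the fingers closing tangentially to the arm. That puts tool x yaw at 276°, a turn of +250.8°.

Request:
servo_tool([
  {"xyz": [1.045, 2.424, -0.2], "rot": [0, 0, 8.36], "claw": 5},
  {"xyz": [1.045, 2.424, -0.2], "rot": [0, 0, 8.36], "claw": 5},
  {"xyz": [1.045, 2.424, -0.2], "rot": [0, 0, 8.36], "claw": 5},
  {"xyz": [1.045, 2.424, -0.2], "rot": [0, 0, 8.36], "claw": 5},
  {"xyz": [1.045, 2.424, -0.2], "rot": [0, 0, 8.36], "claw": 5},
  {"xyz": [1.045, 2.424, -0.2], "rot": [0, 0, 8.36], "claw": 5},
  {"xyz": [1.045, 2.424, -0.2], "rot": [0, 0, 8.36], "claw": 5},
  {"xyz": [1.045, 2.424, -0.2], "rot": [0, 0, 8.36], "claw": 5},
  {"xyz": [1.045, 2.424, -0.2], "rot": [0, 0, 8.36], "claw": 5},
  {"xyz": [1.045, 2.424, -0.2], "rot": [0, 0, 8.36], "claw": 5},
  {"xyz": [1.045, 2.424, -0.2], "rot": [0, 0, 8.36], "claw": 5},
  {"xyz": [1.045, 2.424, -0.2], "rot": [0, 0, 8.36], "claw": 5},
  {"xyz": [1.045, 2.424, -0.2], "rot": [0, 0, 8.36], "claw": 5},
  {"xyz": [1.045, 2.424, -0.2], "rot": [0, 0, 8.36], "claw": 5},
  {"xyz": [1.045, 2.424, -0.2], "rot": [0, 0, 8.36], "claw": 5},
  {"xyz": [1.045, 2.424, -0.2], "rot": [0, 0, 8.36], "claw": 5},
  {"xyz": [1.045, 2.424, -0.2], "rot": [0, 0, 8.36], "claw": 5},
  {"xyz": [1.045, 2.424, -0.2], "rot": [0, 0, 8.36], "claw": 5},
  {"xyz": [1.045, 2.424, -0.2], "rot": [0, 0, 8.36], "claw": 5},
  {"xyz": [1.045, 2.424, -0.2], "rot": [0, 0, 8.36], "claw": 5},
], squeeze=25)

```text
time_s: 2.5
eef_pos: [0.4558, -0.0338, 0.169]
tool_rot: [[-0.975, -0.224, 0.001], [-0.224, 0.975, -0.0], [-0.0, -0.0, -1.0]]
wrist_force: [0.5, -0.5, 0.2]
opening: 0.0498
grip_force: 0.0
```

Request:
servo_tool([
  {"xyz": [1.045, 2.424, -0.2], "rot": [0, 0, 8.36], "claw": 5},
  {"xyz": [1.045, 2.424, -0.2], "rot": [0, 0, 8.36], "claw": 5},
  {"xyz": [1.045, 2.424, -0.2], "rot": [0, 0, 8.36], "claw": 5},
  {"xyz": [1.045, 2.424, -0.2], "rot": [0, 0, 8.36], "claw": 5},
  {"xyz": [1.045, 2.424, -0.2], "rot": [0, 0, 8.36], "claw": 5},
  {"xyz": [1.045, 2.424, -0.2], "rot": [0, 0, 8.36], "claw": 5},
  {"xyz": [1.045, 2.424, -0.2], "rot": [0, 0, 8.36], "claw": 5},
  {"xyz": [1.045, 2.424, -0.2], "rot": [0, 0, 8.36], "claw": 5},
  {"xyz": [1.045, 2.424, -0.2], "rot": [0, 0, 8.36], "claw": 5},
  {"xyz": [1.045, 2.424, -0.2], "rot": [0, 0, 8.36], "claw": 5},
  {"xyz": [0, 0, 0], "rot": [0, 0, 0], "claw": 5},
  {"xyz": [0, 0, 0], "rot": [0, 0, 0], "claw": 5},
])

```text
time_s: 3.7
eef_pos: [0.5596, 0.2079, 0.1485]
tool_rot: [[0.107, -0.994, -0.001], [-0.994, -0.107, -0.0], [0.0, 0.001, -1.0]]
wrist_force: [-0.1, -0.2, -0.6]
opening: 0.0501
grip_force: 0.0
```

```bash
python3 - <<'E'
from h import *
S=eyes.camera("scene");T=eyes.camera("top")
cv2.imwrite("pics/s1.png",S)
print({k:np.round(v,4).tolist() for k,v in bot.sense().items()})
for n,im,roi in(("scene",S,(275,158,345,220)),("top",T,(150,100,232,182))): print(n,blob(im,(0,150,80),(8,255,255),roi)[0])
c=cv2.resize(S[100:240,220:400],(720,560)); cv2.imwrite("pics/s1c.png",c)
E
```

```text
{'time_s': 3.8, 'joints': [0.22, 0.3779, -0.0093, 1.1843, -0.0002, -1.4569], 'joint_velocities': [-0.0079, -0.0078, -0.0041, -0.0013, -0.0006, -0.0043], 'tau': [0.4386, -50.591, 29.2917, -0.0322, 0.0181, 0.0045], 'eef_pos': [0.5595, 0.207, 0.1488], 'tool_rot': [[0.1059, -0.9944, -0.0007], [-0.9944, -0.1059, -0.0004], [0.0003, 0.0007, -1.0]], 'wrist_force': [-0.4369, 0.7226, -0.2712], 'ft_torque': [-0.0153, -0.0151, 0.0078], 'grip_force': 0.0, 'opening': 0.0501}
scene (np.float64(297.0), np.float64(169.0), 9)
top (np.float64(179.93333333333334), np.float64(160.8), 15)
```

View pics/s1c.png

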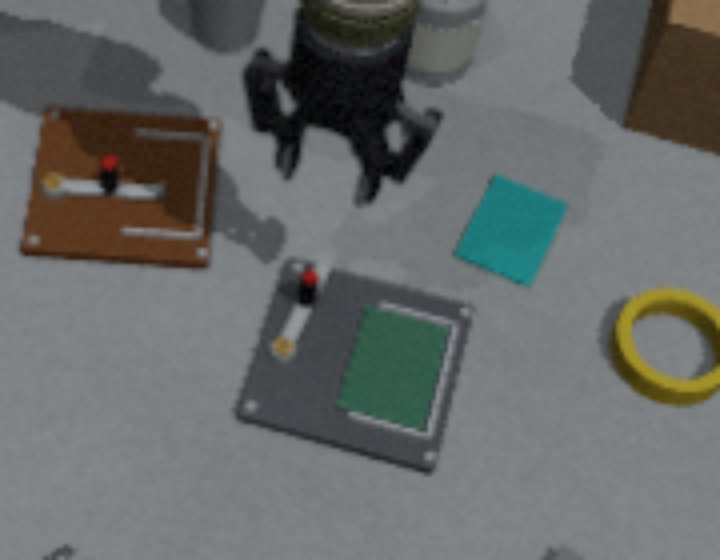

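The view shows the gripper above the green clip with its fingers astride the knob's line, the knob at crop (308,280) is undisturbed, and the descent is clear. I'll go down and close.

Request:
servo_tool([
  {"xyz": [0, 0, -2.4], "claw": 5},
  {"xyz": [0, 0, -2.4], "claw": 5},
  {"xyz": [0, 0, -2.4], "claw": 5},
  {"xyz": [0, 0, -2.4], "claw": 5},
  {"xyz": [0, 0, -1.4], "claw": 5},
  {"xyz": [0, 0, -0.8], "claw": 5},
  {"xyz": [0, 0, 0], "claw": 5},
  {"xyz": [0, 0, 0], "claw": 1},
  {"xyz": [0, 0, 0], "claw": 1},
  {"xyz": [0, 0, 0], "claw": 1},
  {"xyz": [0, 0, 0], "claw": 1},
  {"xyz": [0, 0, 0], "claw": 1},
], squeeze=25)

```text
validation failed for argument at $.se...
```

```bash
python3 - <<'E'
from h import *
s=bot.sense(); print(s["grip_force"],s["opening"],s["eef_pos"],s["wrist_force"])
c=np.array([.5645,.1577]); r=np.array(s["eef_pos"][:2])-c; print(np.linalg.norm(r),np.degrees(np.arctan2(r[1],r[0])))
# arc from 96.1 deg to 14.3 in 16 rows
a=np.radians(np.linspace(96.1,14.3,17)); P=c+.05*np.c_[np.cos(a),np.sin(a)]
print(np.round(np.diff(P,axis=0)*100,2).tolist())
E
```

```text
0.0 0.0501336773207246 [0.5594584  0.20699556 0.14877692] [-0.43687426  0.72256479 -0.27116257]
0.04955270029157666 95.83950388745676
[[0.45, 0.03], [0.45, -0.01], [0.44, -0.05], [0.44, -0.09], [0.43, -0.13], [0.41, -0.17], [0.4, -0.2], [0.38, -0.24], [0.35, -0.27], [0.33, -0.3], [0.3, -0.33], [0.27, -0.35], [0.24, -0.38], [0.2, -0.4], [0.17, -0.41], [0.13, -0.43]]
```

"rot" is evidently required in every row.

Request:
servo_tool([
  {"xyz": [0, 0, -2.4], "rot": [0, 0, 0], "claw": 5},
  {"xyz": [0, 0, -2.4], "rot": [0, 0, 0], "claw": 5},
  {"xyz": [0, 0, -2.4], "rot": [0, 0, 0], "claw": 5},
  {"xyz": [0, 0, -2.4], "rot": [0, 0, 0], "claw": 5},
  {"xyz": [0, 0, -1.4], "rot": [0, 0, 0], "claw": 5},
  {"xyz": [0, 0, -0.8], "rot": [0, 0, 0], "claw": 5},
  {"xyz": [0, 0, 0], "rot": [0, 0, 0], "claw": 5},
  {"xyz": [0, 0, 0], "rot": [0, 0, 0], "claw": 1},
  {"xyz": [0, 0, 0], "rot": [0, 0, 0], "claw": 1},
  {"xyz": [0, 0, 0], "rot": [0, 0, 0], "claw": 1},
  {"xyz": [0, 0, 0], "rot": [0, 0, 0], "claw": 1},
  {"xyz": [0, 0, 0], "rot": [0, 0, 0], "claw": 1},
], squeeze=25)

```text
time_s: 5.0
eef_pos: [0.5613, 0.2079, 0.0327]
tool_rot: [[0.107, -0.994, 0.003], [-0.994, -0.107, 0.0], [-0.0, -0.003, -1.0]]
wrist_force: [0.2, -0.4, 5.5]
opening: 0.01
grip_force: 2.8
```

```bash
python3 - <<'E'
from h import *
S=eyes.camera("scene");T=eyes.camera("top"); s=bot.sense()
print(s["opening"],s["grip_force"],s["eef_pos"],s["wrist_force"],s["ft_torque"])
a=cv2.resize(S[130:230,255:355],(400,400),interpolation=2); b=cv2.resize(T[95:195,140:240],(400,400),interpolation=2)
cv2.imwrite("pics/g.png",np.hstack([a,b]))
E
```

```text
0.010164480083111946 2.7884752303361893 [0.56132368 0.20788892 0.03272955] [-0.67388497 -0.99310651  5.06379661] [-0.09321206  0.08618073 -0.00892133]
```

View pics/g.png

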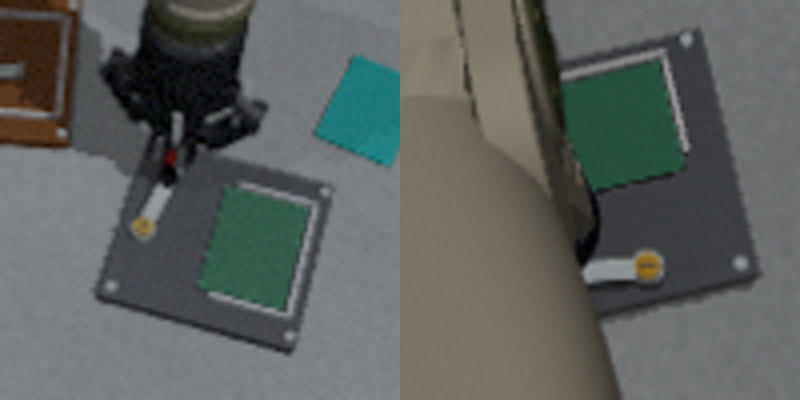

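The knob's red dot (left half, 170,158) sits between the fingers, but the opening reads 10 mm, which was the value commanded. I'll command less to see whether the grip force builds.

Request:
servo_tool([
  {"xyz": [0, 0, 0], "rot": [0, 0, 0], "claw": 0},
  {"xyz": [0, 0, 0], "rot": [0, 0, 0], "claw": 0},
  {"xyz": [0, 0, 0], "rot": [0, 0, 0], "claw": 0},
], squeeze=25)

```text
time_s: 5.4
eef_pos: [0.5611, 0.208, 0.0325]
tool_rot: [[0.108, -0.994, 0.003], [-0.994, -0.108, 0.001], [-0.0, -0.003, -1.0]]
wrist_force: [-0.6, -0.3, 5.8]
opening: 0.0001
grip_force: 3.2
```

```bash
python3 - <<'E'
from h import *
S=eyes.camera("scene"); s=bot.sense()
K,D,T=cam("scene"); W=np.linalg.inv(T)
def pr(p): return cv2.projectPoints(np.array([p],float),cv2.Rodrigues(W[:3,:3])[0],W[:3,3],K,D)[0][0,0]
R=np.array(s["tool_rot"]);e=np.array(s["eef_pos"])
for nm,p in(("tcp",e),("body",e-R[:,2]*.073),("knobtop",(.559,.2073,.055)),("knobbase",(.559,.2073,.021))): print(nm,pr(p).round(1))
cv2.imwrite("pics/g2.png",cv2.resize(S[130:190,265:345],(800,600),interpolation=cv2.INTER_NEAREST))
E
```

```text
tcp [296.8 173. ]
body [299.  159.9]
knobtop [296.8 169. ]
knobbase [295.8 174.8]
```

View pics/g2.png

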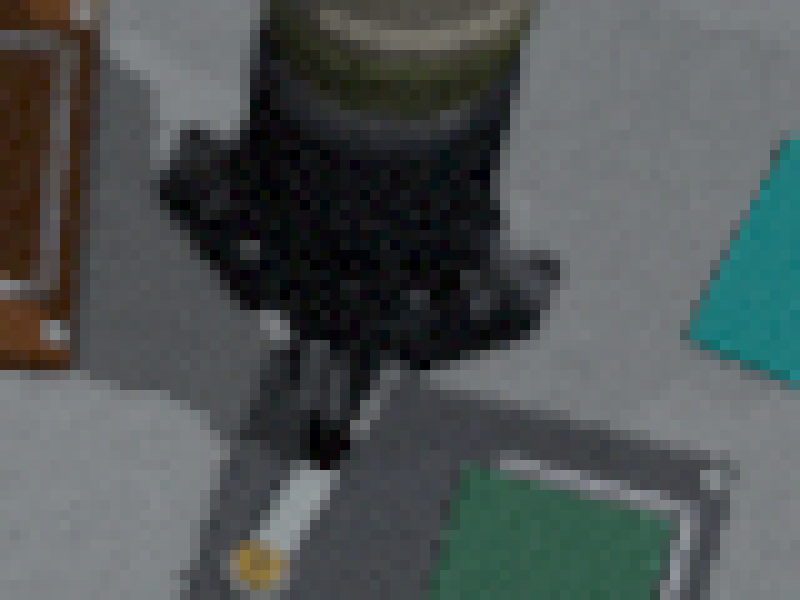

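It isn't clear from this view whether the knob is held: the tip is at crop (325,465) and the red dot is hidden. A small trial swing along the arc will tell.

Request:
servo_tool([
  {"xyz": [0.45, 0.03, 0], "rot": [0, 0, -5.11], "claw": 0},
  {"xyz": [0.45, -0.01, 0], "rot": [0, 0, -5.11], "claw": 0},
  {"xyz": [0.44, -0.05, 0], "rot": [0, 0, -5.11], "claw": 0},
  {"xyz": [0.44, -0.09, 0], "rot": [0, 0, -5.11], "claw": 0},
  {"xyz": [0, 0, 0], "rot": [0, 0, 0], "claw": 0},
])

```text
time_s: 5.95
eef_pos: [0.5794, 0.2063, 0.0325]
tool_rot: [[-0.249, -0.969, 0.003], [-0.969, 0.249, -0.0], [-0.001, -0.003, -1.0]]
wrist_force: [0.8, -1.4, 6.3]
opening: -0.0
grip_force: 3.1
```

```bash
python3 - <<'E'
from h import *
S=eyes.camera("scene"); T=eyes.camera("top");s=bot.sense(); print(s["wrist_force"],s["eef_pos"],s["grip_force"],s["opening"])
a=cv2.resize(S[130:190,265:345],(560,420),interpolation=2)
b=cv2.resize(T[120:180,180:220],(240,360),interpolation=2)
c=np.zeros((420,800,3),np.uint8);c[:,:560]=a;c[:360,560:]=b
cv2.imwrite("pics/g3.png",c)
E
```

```text
[ 0.0408911  -1.43980952  5.9154745 ] [0.57927877 0.20628091 0.03244822] 2.9555363953113556 0.0002575084875953646
```

View pics/g3.png

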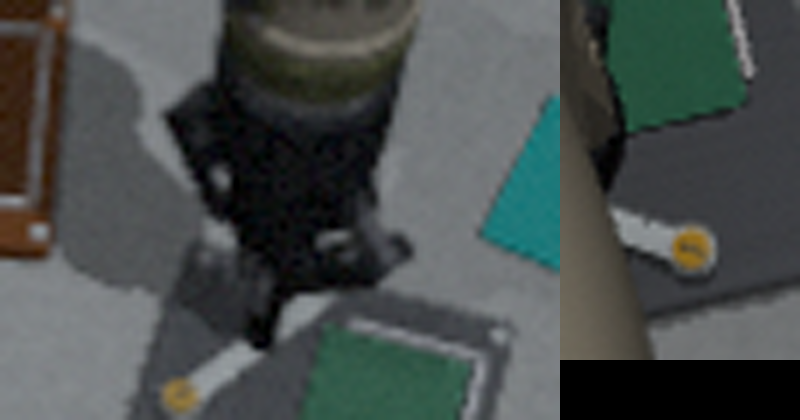

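The clip turned with the tool: the arm now runs from the screw at crop (180,395) up past the finger to (330,300). So the knob is held and the opening reading can't be trusted. I'll continue the swing.

Request:
servo_tool([
  {"xyz": [0.43, -0.13, 0], "rot": [0, 0, -5.11], "claw": 0},
  {"xyz": [0.41, -0.17, 0], "rot": [0, 0, -5.11], "claw": 0},
  {"xyz": [0.4, -0.2, 0], "rot": [0, 0, -5.11], "claw": 0},
  {"xyz": [0.38, -0.24, 0], "rot": [0, 0, -5.11], "claw": 0},
  {"xyz": [0.35, -0.27, 0], "rot": [0, 0, -5.11], "claw": 0},
  {"xyz": [0.33, -0.3, 0], "rot": [0, 0, -5.11], "claw": 0},
  {"xyz": [0.3, -0.33, 0], "rot": [0, 0, -5.11], "claw": 0},
  {"xyz": [0.27, -0.35, 0], "rot": [0, 0, -5.11], "claw": 0},
  {"xyz": [0.24, -0.38, 0], "rot": [0, 0, -5.11], "claw": 0},
  {"xyz": [0.2, -0.4, 0], "rot": [0, 0, -5.11], "claw": 0},
  {"xyz": [0.17, -0.41, 0], "rot": [0, 0, -5.11], "claw": 0},
  {"xyz": [0.13, -0.43, 0], "rot": [0, 0, -5.11], "claw": 0},
  {"xyz": [0, 0, 0], "rot": [0, 0, 0], "claw": 0},
  {"xyz": [0, 0, 0], "rot": [0, 0, 0], "claw": 0},
])

```text
time_s: 7.45
eef_pos: [0.6139, 0.17, 0.0324]
tool_rot: [[-0.969, -0.248, 0.001], [-0.248, 0.969, -0.0], [-0.001, -0.0, -1.0]]
wrist_force: [-2.4, -0.7, 8.0]
opening: -0.0003
grip_force: 4.0
```

```bash
python3 - <<'E'
from h import *
S=eyes.camera("scene"); T=eyes.camera("top");s=bot.sense(); print(s["wrist_force"],s["eef_pos"],s["grip_force"],s["opening"])
r=np.array(s["eef_pos"][:2])-[.5645,.1577]; print(np.linalg.norm(r),np.degrees(np.arctan2(r[1],r[0])))
a=cv2.resize(S[150:210,270:330],(480,480),interpolation=2)
b=cv2.resize(T[110:180,170:210],(274,480),interpolation=2)
cv2.imwrite("pics/g4.png",np.hstack([a,b]))
# where target arm's edges would project
for n in("scene","top"):
    K,D,P=cam(n);W=np.linalg.inv(P)
    th=np.radians(14.3);u=np.array([np.cos(th),np.sin(th),0])
    q=np.array([np.array([.5645,.1577,.021])+k*u for k in(0,.025,.05,.09)])
    print(n,cv2.projectPoints(q,cv2.Rodrigues(W[:3,:3])[0],W[:3,3],K,D)[0][:,0].round(1).tolist())
E
```

```text
[-3.01022715 -1.69786034  8.3266118 ] [0.61388397 0.17006824 0.03241945] 4.020515084266663 0.00022493748337304496
0.05090923519778861 14.060537066824615
scene [[290.0, 186.6], [297.5, 188.5], [305.1, 190.6], [317.3, 193.8]]
top [[201.5, 161.1], [199.0, 151.2], [196.6, 141.4], [192.7, 125.8]]
```

View pics/g4.png

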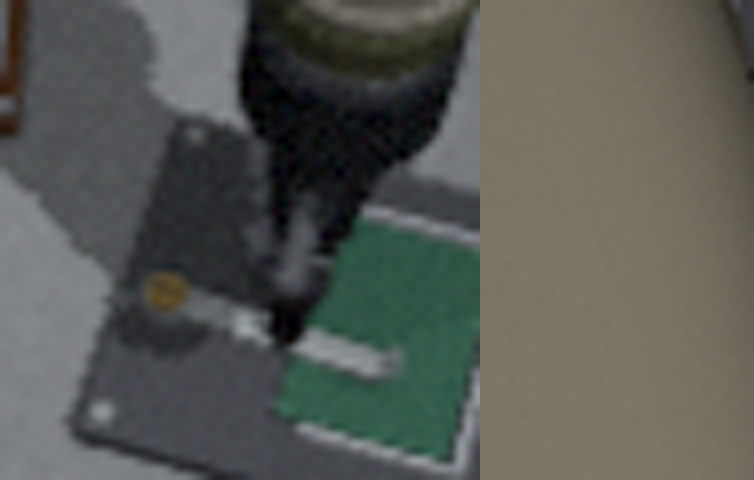

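```bash
python3 - <<'E'
from h import *
S=eyes.camera("scene"); roi=(309,189,322,199); x0,y0,x1,y1=roi
h=cv2.cvtColor(S[y0:y1,x0:x1],cv2.COLOR_BGR2HSV); print(h[:,:,2].tolist()); print(h[:,:,1].tolist())
w=np.clip(h[:,:,2].astype(float)-95,0,None)*(h[:,:,1]<70)
v,u=np.mgrid[y0:y1,x0:x1]
for c in range(x0,x1):
    m=w[:,c-x0]
    if m.sum()>40:
        p=onz("scene",(c,(m*v[:,c-x0]).sum()/m.sum()),.0205)[:2]; d=p-[.565,.1578]
        print(c,p.round(4),np.linalg.norm(d).round(4),np.degrees(np.arctan2(d[1],d[0])).round(1))
E
```

```text
[[74, 85, 86, 85, 82, 86, 84, 86, 87, 84, 85, 85, 84], [83, 81, 88, 83, 86, 82, 82, 85, 87, 86, 84, 84, 84], [128, 110, 89, 81, 82, 88, 85, 85, 87, 82, 85, 84, 82], [148, 139, 134, 122, 104, 88, 80, 86, 84, 83, 81, 82, 90], [151, 146, 145, 143, 136, 134, 125, 111, 90, 90, 103, 97, 90], [141, 151, 153, 146, 144, 144, 141, 138, 122, 108, 109, 97, 90], [97, 90, 101, 136, 149, 147, 142, 140, 122, 95, 103, 102, 90], [93, 81, 84, 84, 82, 97, 135, 138, 118, 106, 101, 94, 91], [97, 89, 84, 82, 79, 73, 73, 75, 84, 87, 91, 90, 94], [95, 94, 91, 93, 85, 83, 78, 80, 82, 81, 89, 90, 92]]
[[114, 120, 113, 123, 118, 110, 109, 113, 114, 115, 108, 105, 106], [114, 123, 107, 123, 110, 131, 124, 114, 103, 110, 103, 115, 109], [22, 46, 80, 113, 118, 101, 111, 108, 114, 118, 111, 118, 124], [16, 17, 19, 19, 47, 90, 112, 116, 109, 117, 123, 115, 108], [15, 16, 14, 18, 19, 19, 20, 34, 51, 68, 57, 84, 110], [18, 15, 17, 16, 18, 16, 14, 17, 19, 21, 26, 66, 105], [53, 34, 25, 17, 14, 16, 14, 18, 15, 16, 20, 55, 116], [115, 113, 91, 46, 25, 13, 15, 15, 19, 19, 40, 90, 104], [105, 112, 121, 112, 113, 98, 38, 27, 52, 73, 87, 110, 114], [102, 117, 112, 112, 120, 114, 105, 112, 118, 126, 115, 119, 116]]
309 [0.627 0.17 ] 0.0632 11.2
310 [0.6302 0.1709] 0.0665 11.3
311 [0.6334 0.1715] 0.0698 11.4
312 [0.6369 0.1718] 0.0732 11.0
313 [0.6401 0.1724] 0.0765 11.0
314 [0.6431 0.1736] 0.0797 11.4
315 [0.6466 0.1737] 0.0831 11.0
316 [0.6496 0.1747] 0.0863 11.3
317 [0.6526 0.1759] 0.0895 11.6
```

The arm reads about 11.3° against the plate axis at 14.3°, so it is slightly past square. I'll nudge it back about 2° and then hold.

Request:
servo_tool([
  {"xyz": [-0.04, 0.18, 0], "rot": [0, 0, 2], "claw": 0},
  {"xyz": [0, 0, 0], "rot": [0, 0, 0], "claw": 0},
  {"xyz": [0, 0, 0], "rot": [0, 0, 0], "claw": 0},
])

```text
time_s: 7.9
eef_pos: [0.6134, 0.172, 0.0324]
tool_rot: [[-0.959, -0.283, 0.001], [-0.283, 0.959, -0.0], [-0.001, -0.0, -1.0]]
wrist_force: [-3.3, -1.5, 8.3]
opening: 0.0002
grip_force: 4.1
```

```bash
python3 - <<'E'
from h import *
S=eyes.camera("scene"); roi=(309,186,318,199); x0,y0,x1,y1=roi
h=cv2.cvtColor(S[y0:y1,x0:x1],cv2.COLOR_BGR2HSV)
w=np.clip(h[:,:,2].astype(float)-95,0,None)*(h[:,:,1]<70); v,u=np.mgrid[y0:y1,x0:x1]
A=[]
for c in range(x0,x1):
    m=w[:,c-x0]; d=onz("scene",(c,(m*v[:,c-x0]).sum()/m.sum()),.0205)[:2]-[.565,.1578]; A.append(np.degrees(np.arctan2(d[1],d[0])))
print(np.round(A,1))
# plate axis in scene0: far/near green edges
g=cv2.imread("pics/scene0.png"); H=cv2.cvtColor(g,cv2.COLOR_BGR2HSV); M=cv2.inRange(H[165:220,300:345],(60,80,40),(82,255,255))
n,l,st,_=cv2.connectedComponentsWithStats(M); k=1+st[1:,4].argmax(); c=cv2.findContours((l==k).astype(np.uint8),0,1)[0][0]
q=np.array([onz("scene",p+[300,165],.016)[:2] for p in c[:,0].astype(float)],np.float32)
r=cv2.minAreaRect(q*1000); print(r)
s=bot.sense(); print(s["eef_pos"],s["wrist_force"])
E
```

```text
[12.9 13.8 13.5 13.7 13.8 13.7 13.5 13.5 13.7]
((647.9788208007812, 192.4836883544922), (68.4762191772461, 98.44625091552734), 13.887748718261719)
[0.61339843 0.17207517 0.03242023] [-3.169326   -0.91741395  8.61363126]
```

The clip is square to the plate: arm about 13.6°, plate 13.9°. I'll hold for 2.6 s, then swing it back.

Request:
servo_tool([
  {"xyz": [0, 0, 0], "rot": [0, 0, 0], "claw": 0},
  {"xyz": [0, 0, 0], "rot": [0, 0, 0], "claw": 0},
  {"xyz": [0, 0, 0], "rot": [0, 0, 0], "claw": 0},
  {"xyz": [0, 0, 0], "rot": [0, 0, 0], "claw": 0},
  {"xyz": [0, 0, 0], "rot": [0, 0, 0], "claw": 0},
  {"xyz": [0, 0, 0], "rot": [0, 0, 0], "claw": 0},
  {"xyz": [0, 0, 0], "rot": [0, 0, 0], "claw": 0},
  {"xyz": [0, 0, 0], "rot": [0, 0, 0], "claw": 0},
  {"xyz": [0, 0, 0], "rot": [0, 0, 0], "claw": 0},
  {"xyz": [0, 0, 0], "rot": [0, 0, 0], "claw": 0},
  {"xyz": [0, 0, 0], "rot": [0, 0, 0], "claw": 0},
  {"xyz": [0, 0, 0], "rot": [0, 0, 0], "claw": 0},
  {"xyz": [0, 0, 0], "rot": [0, 0, 0], "claw": 0},
])

```text
time_s: 9.25
eef_pos: [0.6134, 0.1721, 0.0324]
tool_rot: [[-0.959, -0.283, 0.001], [-0.283, 0.959, -0.0], [-0.001, -0.0, -1.0]]
wrist_force: [-2.8, -0.8, 8.6]
opening: 0.0
grip_force: 4.1
```

Request:
servo_tool([
  {"xyz": [0, 0, 0], "rot": [0, 0, 0], "claw": 0},
  {"xyz": [0, 0, 0], "rot": [0, 0, 0], "claw": 0},
  {"xyz": [0, 0, 0], "rot": [0, 0, 0], "claw": 0},
  {"xyz": [0, 0, 0], "rot": [0, 0, 0], "claw": 0},
  {"xyz": [0, 0, 0], "rot": [0, 0, 0], "claw": 0},
  {"xyz": [0, 0, 0], "rot": [0, 0, 0], "claw": 0},
  {"xyz": [0, 0, 0], "rot": [0, 0, 0], "claw": 0},
  {"xyz": [0, 0, 0], "rot": [0, 0, 0], "claw": 0},
  {"xyz": [0, 0, 0], "rot": [0, 0, 0], "claw": 0},
  {"xyz": [0, 0, 0], "rot": [0, 0, 0], "claw": 0},
  {"xyz": [0, 0, 0], "rot": [0, 0, 0], "claw": 0},
  {"xyz": [0, 0, 0], "rot": [0, 0, 0], "claw": 0},
  {"xyz": [0, 0, 0], "rot": [0, 0, 0], "claw": 0},
])

```text
time_s: 10.55
eef_pos: [0.6134, 0.1721, 0.0324]
tool_rot: [[-0.959, -0.283, 0.001], [-0.283, 0.959, -0.0], [-0.001, -0.0, -1.0]]
wrist_force: [-4.1, -1.2, 8.2]
opening: 0.0003
grip_force: 4.1
```

Request:
servo_tool([
  {"xyz": [-0.09, 0.25, 0], "rot": [0, 0, 3.11], "claw": 0},
  {"xyz": [-0.17, 0.41, 0], "rot": [0, 0, 5.11], "claw": 0},
  {"xyz": [-0.2, 0.4, 0], "rot": [0, 0, 5.11], "claw": 0},
  {"xyz": [-0.24, 0.38, 0], "rot": [0, 0, 5.11], "claw": 0},
  {"xyz": [-0.27, 0.35, 0], "rot": [0, 0, 5.11], "claw": 0},
  {"xyz": [-0.3, 0.33, 0], "rot": [0, 0, 5.11], "claw": 0},
  {"xyz": [-0.33, 0.3, 0], "rot": [0, 0, 5.11], "claw": 0},
  {"xyz": [-0.35, 0.27, 0], "rot": [0, 0, 5.11], "claw": 0},
  {"xyz": [-0.38, 0.24, 0], "rot": [0, 0, 5.11], "claw": 0},
  {"xyz": [-0.4, 0.2, 0], "rot": [0, 0, 5.11], "claw": 0},
  {"xyz": [-0.41, 0.17, 0], "rot": [0, 0, 5.11], "claw": 0},
  {"xyz": [-0.43, 0.13, 0], "rot": [0, 0, 5.11], "claw": 0},
  {"xyz": [-0.44, 0.09, 0], "rot": [0, 0, 5.11], "claw": 0},
  {"xyz": [-0.44, 0.05, 0], "rot": [0, 0, 5.11], "claw": 0},
  {"xyz": [-0.45, 0.01, 0], "rot": [0, 0, 5.11], "claw": 0},
  {"xyz": [-0.45, -0.03, 0], "rot": [0, 0, 5.11], "claw": 0},
  {"xyz": [0, 0, 0], "rot": [0, 0, 0], "claw": 0},
])

```text
time_s: 12.25
eef_pos: [0.5608, 0.2081, 0.0325]
tool_rot: [[0.11, -0.994, 0.003], [-0.994, -0.11, 0.001], [-0.0, -0.003, -1.0]]
wrist_force: [-0.8, 1.2, 6.4]
opening: -0.0003
grip_force: 2.8
```

Request:
servo_tool([
  {"xyz": [0, 0, 0], "rot": [0, 0, 0], "claw": 4},
  {"xyz": [0, 0, 0], "rot": [0, 0, 0], "claw": 5},
  {"xyz": [0, 0, 0], "rot": [0, 0, 0], "claw": 5},
  {"xyz": [0, 0, 0], "rot": [0, 0, 0], "claw": 5},
  {"xyz": [0, 0, 0], "rot": [0, 0, 0], "claw": 5},
  {"xyz": [0, 0, 1], "rot": [0, 0, 0], "claw": 5},
  {"xyz": [0, 0, 2.5], "rot": [0, 0, 0], "claw": 5},
  {"xyz": [0, 0, 2.5], "rot": [0, 0, 0], "claw": 5},
  {"xyz": [0, 0, 3], "rot": [0, 0, 0], "claw": 5},
  {"xyz": [0, 0, 3], "rot": [0, 0, 0], "claw": 5},
  {"xyz": [-2, -4, 2], "rot": [0, 0, 0], "claw": 5},
  {"xyz": [-2, -4, 2], "rot": [0, 0, 0], "claw": 5},
  {"xyz": [-2, -4, 0], "rot": [0, 0, 0], "claw": 5},
  {"xyz": [-2, -4, 0], "rot": [0, 0, 0], "claw": 5},
  {"xyz": [-1, -4, 0], "rot": [0, 0, 0], "claw": 5},
  {"xyz": [0, 0, 0], "rot": [0, 0, 0], "claw": 5},
])

```text
time_s: 13.85
eef_pos: [0.4688, 0.004, 0.1918]
tool_rot: [[0.102, -0.995, 0.001], [-0.995, -0.102, -0.001], [0.001, -0.0, -1.0]]
wrist_force: [-0.5, 0.5, -0.1]
opening: 0.0501
grip_force: 0.0
```

```bash
python3 - <<'E'
from h import *
S=eyes.camera("scene"); T=eyes.camera("top");s=bot.sense(); print(s["time_s"],s["wrist_force"],s["eef_pos"])
b=[blob(im,(0,150,80),(8,255,255),r)[0][:2] for im,r in((S,(275,158,345,220)),(T,(150,100,232,182)))]; print(b)
k=tri(*b)[0]; d=k[:2]-[.5645,.1577]; print(k,np.degrees(np.arctan2(d[1],d[0])))
a=cv2.resize(S[140:320,180:350],(566,600)); cv2.imwrite("pics/e.png",a)
_,bx=blob(T,(60,80,40),(90,255,255),(150,100,232,182)); print([np.round(onz("top",q,.016)[:2],4).tolist() for q in bx])
E
```

```text
13.95 [-0.61369051  0.53241192  0.09089337] [0.46997942 0.00683049 0.19166652]
[(np.float64(300.5), np.float64(170.5)), (np.float64(179.0909090909091), np.float64(155.9090909090909))]
[0.57160917 0.20791035 0.05522338] 81.94118734046357
[[0.6697, 0.2502], [0.6933, 0.1527], [0.6251, 0.1361], [0.6018, 0.2328]]
```

View pics/e.png

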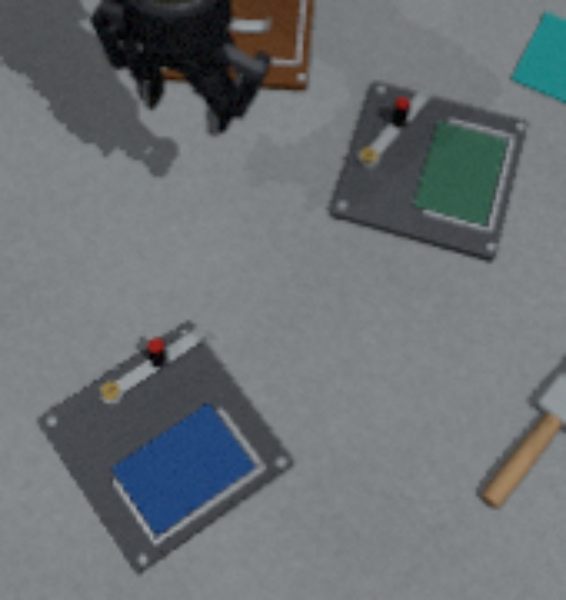

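The final view shows the green clip (knob at crop (402,105)) off the plate at about 1.18 rad, with its tip about 15 mm clear of the plate's edge. The green plate is within 1 mm of its first place, the blue clip is untouched, and the gripper is away from everything.

```bash
python3 -c "
from station import bot
print(bot.finish_job())"
```

```text
the job is handed in; nothing more can be done
None
```

I swung the green clip square across the plate's near edge (within about 1°), held it there for over 2.5 s, then swung it clear to about 1.18 rad and released it; the green plate moved less than 1 mm, the blue clip was left alone, and the job is handed in at about 14 s.

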